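# Refit the front lens of an inspection camera and screw its retaining ring down

## Task

Put the loose lens into the open cell on top of the camera head so that it lies flat and fully home, then set the retaining ring over the cell and screw it down clockwise until it is properly snug, pressing on the lens with about 10 N and not merely resting on it. Do it gently: do not press or tighten so hard that the glass could crack (stay well under 25 N on it), leave the other things on the bench where they are, and let go at the end.

Things in the scene. Friction and masses are not known exactly. Their poses are not given: they have to be found in the camera images.
- camera: Camera head: grey metal box 100 x 100 x 40 mm fixed to the bench; a round aluminium boss (50 mm across, 24 mm high) in the middle of its top is the open lens cell. Origin: centre of the box's underside, z up. x axis towards one of the three track entries.
- cell_mouth (a point): Centre of the cell's mouth, on its axis, level with the rim, z up, axes as the camera's. Bore 42 mm wide. A seat stops the lens 6 mm below the rim, differing by up to 1 mm either way from unit to unit, unmeasured. Outside the boss a three-start screw track, 58 mm across its ridges, falls clockwise seen from above by 6 mm in 70 degrees.
- track_entry (a point): Middle of one entry to the screw track: a gap in the upper ridge, 36 degrees wide, open upwards, 27 mm out from the cell's axis in the camera's +x direction, at rim height. Two more lie 120 and 240 degrees round. Anticlockwise of each entry is a stop. Lower and upper ridges are 6 mm apart.
- lens_mid (a point): The lens: glass in a thin black metal rim, a disc 40 mm across and 12 mm thick with 1.5 mm bevels, about 35 g, lying flat on the mat; either face may be up. Point: its centre, half-way up; z is its axis. Fully home it stands 6 mm proud of the cell's rim (1 mm either way): its upper part can be held all the way in.
- ring_mid (a point): Aluminium retaining ring, 40 mm high, about 90 g, standing on its skirt. Point: on its axis, 20 mm above its underside; z up along the axis, x towards one lug. Skirt 68 mm outside, 61 mm inside, lowest 23 mm. The middle is open (29 mm). Inside, 19 mm above the underside, a flange bears on the lens. Snug, this point is 6 to 8 mm above the cell's rim.
- ring_collar (a point): Middle of the ring's knurled round collar, the place to grip: 50 mm across, 17 mm high (23 to 40 mm above the underside); this point is on the axis, 32 mm above the underside. Below the collar the skirt stands out 9 mm all round, so the fingertips must stay above it.
- ring_rib (a point): Middle of one of three upright ribs outside the skirt, 37.5 mm from the axis in the ring's +x direction, the others 120 and 240 degrees round. Behind each, inside, is a lug 16 degrees wide, 1 to 5 mm above the underside. With ribs over entries (any of three turns, within 8 degrees) the ring drops until ring_mid is 10 mm above the rim.
- ring: The same ring; origin at the centre of its underside. Turned clockwise from the entries it sinks 2 to 4 mm, meets the lens and wedges: snug comes 40 to 75 degrees from mid-entry, depending on the seat. Then the force on the lens rises by some 5 N a degree and with it the turning moment: 0.3 N m is about 10 to 15 N (friction about 0.6). It stays tight when let go.
- lens: The same lens; origin at the centre of its underside.
- multimeter: An orange hand-held multimeter (85 x 165 x 36 mm) lying on the mat; not part of the job. Origin at the centre of its underside.
- screwdriver: A screwdriver about 200 mm long lying on the mat; not part of the job. Origin under its middle.
- jar: A small closed jar, 52 mm in diameter, 65 mm high; not part of the job. Origin at the centre of its underside.
Mind the look-alikes: they are no part of the job. Of the things like the lens, leave any that is brown; of the rest the smaller one is meant.

How it is judged:
On the way, in this order (a step that is already met when the one before it is completed fails the run):
1. the lens lies flat and fully home in the cell, let go, with the ring not yet on (horizontal distance between lens_mid and cell_mouth below 0.0025 m and z of lens_mid in the frame of cell_mouth between -0.003 and 0.002 m and angle between lens_mid's own z axis and vertical below 0.06 rad and contact force between the fingers and lens below 0.1 N and horizontal distance between ring_mid and cell_mouth above 0.05 m), for 0.2 s.
2. the ring is over the cell with its lugs in the tracks (horizontal distance between ring_mid and cell_mouth below 0.003 m and angle between ring_mid's own z axis and vertical below 0.06 rad and z of ring_mid in the frame of cell_mouth below 0.0125 m), for 0.1 s.
At the end, for the whole second after the job is handed in: The lens lies flat in the cell (within 2.5 mm of the axis, 0.06 rad, its centre within 2 mm above and 3 mm below the rim), the ring sits level over it (within 3 mm of the axis, 0.06 rad, its point less than 9.5 mm above the rim) and, let go and at rest, presses on the lens with 4 to 25 N (horizontal distance between lens_mid and cell_mouth below 0.0025 m and z of lens_mid in the frame of cell_mouth between -0.003 and 0.002 m and angle between each of lens_mid, ring_mid's own z axis and vertical below 0.06 rad and horizontal distance between ring_mid and cell_mouth below 0.003 m and z of ring_mid in the frame of cell_mouth below 0.0095 m and contact force between ring and lens between 4 and 25 N and linear speed of ring below 0.01 m/s and contact force between the fingers and ring below 0.1 N); the robot touches nothing.
It fails at once if the ring presses on the lens with more than 25 N (the glass cracks) (contact force between ring and lens above 25 N).
It fails at once if the lens is pushed against the camera or its seat with more than 25 N (contact force between lens and camera above 25 N or contact force between lens and seat above 25 N).
It fails at once if a bystander is moved by more than 30 mm (distance of any of multimeter, screwdriver, jar from where it was at the start of the episode above 0.03 m).
It also fails if it takes over 64 s, if anything falls off the work surface, if the arm or the gripper's body presses on something with over 40 N, if the wrist force passes 120 N, or if a joint passes its speed limit or range.

## Robot

A 6-joint arm with a two-finger parallel gripper is mounted at the origin on the work surface. World frame = base frame: x ahead of the robot, y to its left, z up, the work surface at z = 0. Lengths are in m, angles in rad, forces in N, time in s.
With the tool pointing down it reaches from about 0.275 to 0.75 m from the base axis. Payload 10.2 kg.
Tool frame: the origin (TCP) lies on the front face of the gripper's body, between the roots of the fingers; the fingertips stand 64 mm ahead of it and the grasp point (between the pads) lies 45 mm ahead of it (robot.grip_depth is the distance from the TCP to the grasp point, in m); z points along the fingers, y is the line along which they close (so a half turn about z gives the same grasp; the last joint's range is limited). The gripper opens to 88 mm and grips with 3 to 60 N. Pads are 18 mm wide; open, the fingers measure 123 mm over their backs; the gripper's body (75 mm by 187 mm) begins 45 mm behind the grasp point.
Start: joints at [1.114, 0.313, 1.498, -0, 1.331, -0.223], TCP at [0.122, 0.511, 0.303] pointing down, gripper open.
Joint ranges: [-2.94, 2.94], [-0.97, 2.17], [0.19, 2.56], [-1.23, 4.37], [0.02, 3.11], [-2.88, 2.88]. Speed limits (rad/s): [2.39, 2.39, 3.01, 3.14, 3.14, 3.14].

## Interface

Orientations are given as [roll, pitch, yaw] about the fixed x, y, z axes, in that order (R = Rz(yaw) Ry(pitch) Rx(roll)).
In Python, from workcell import robot gives the robot as it stands.
- The arm moves only by the tool step_arm, never from a script. Its argument "increments" is a list of rows, each an object of numbers: "jaw": the opening, from -1 (shut) to 1 (fully open); "tx", "ty", "tz": the shift along the tool's x, y, z in m; "ax", "ay", "az": the turn, a rotation vector about the tool's x, y, z in degrees. In form: [{"jaw": .., "tx": .., "ty": .., "tz": .., "ax": .., "ay": .., "az": ..}, ...]. A call has exactly 8 rows; each row shifts and turns the commanded pose from where the row before left it, along the tool's axes as they then stand; what a row does not reach is not made up. A row lasts 1/8 s, in which the tool goes at most 62.5 mm and 10.7 degrees, less where a joint would pass 70% of its speed; a pose out of reach is approached as far as the arm can. A call with a gripper value outside its range is refused whole. The fingers move at their own pace and stop on an object; "newtons" is the grip in N (left out, the last holds). Time passes only in rows, so rows that do not move let the fingers close, or fill a call up. It gives the time, the measured TCP pose, the force, the opening and the grip force at its end, in the units of the state.
- robot.get_obs(): the state, without advancing time (a new reading comes with each control period).
- robot.capture(name): name is "scene" or "top"; returns the picture (480x640x3 uint8, red, green, blue); there is no depth.
- robot.calibration(name): a dict with "fx", "fy", "cx", "cy" (pixels), "k1" (the pictures are not rectified: a ray, as slopes to the right and down, at radius r is drawn at 1 + k1 r^2 times it, then the intrinsics apply), "cam_to_world" (4x4, takes a point from camera to world coordinates). Camera axes: x right, y down, z forward; pixel columns grow to the right and rows downward; lengths in m; the calibration is good to about 2 mm. A picture is of the moment at which its call begins. calibration takes no time and is no camera call.
- robot.finish_job(): hands the job in; it is judged then, once.
The state is a dict: "time_s": time; "qpos": joint angles; "qvel": joint speeds; "tau": joint torques, N m; "tcp_pos": TCP position; "tool_rot": TCP orientation; "contact_force": force on the tool from outside, world axes, zero at the start; "wrist_torque": the same for the moment, N m; "width": finger opening in m; "grip_force": force on a finger pad.
Only numpy, scipy, OpenCV 4.12 (cv2) and the standard library are available. Lean on these libraries where they do the work, as an engineer would, in place of code of your own. Each camera call takes 0.05 s, during which the arm holds its last target. There are 200 camera calls.

## Working session

There is one attempt and no reset: what is moved stays moved. The work goes in short steps, Python scripts to look and compute and a tool call to move; the robot and the scene stay as the last step left them, time stands still between calls to the robot, and variables do not carry over. Pictures are saved under pics/ and viewed, at most 10 in all, crops included, and the job is handed in when it is done.

Besides the shell and the picture viewer there is one more tool, called by a JSON object that holds its "fn" and its "kwargs". step_arm: Moves the arm, as the interface text tells. Its arguments: {"type":"object","properties":{"increments":{"type":"array"},"newtons":{"type":"number"}},"required":["increments"]}

```bash
ls; mkdir -p pics; python3 - <<'E'
from workcell import robot
import cv2
for n in("scene","top"):
    cv2.imwrite(f"pics/{n}0.png",robot.capture(n)[:,:,::-1]); c=robot.calibration(n); print(n,c)
o=robot.get_obs(); print(o)
E
```

```text
pics
scene {'fx': 458.2300349577323, 'fy': 458.2300349577323, 'cx': 310.19910127426994, 'cy': 241.9583378552046, 'k1': 0.020067889212107837, 'cam_to_world': array([[-0.2037251 ,  0.62161495, -0.75636694,  1.31653583],
       [ 0.9787837 ,  0.11205619, -0.17153976,  0.2104535 ],
       [-0.02187608, -0.77526658, -0.63125523,  0.68056396],
       [ 0.        ,  0.        ,  0.        ,  1.        ]])}
top {'fx': 529.1078604950981, 'fy': 529.1078604950981, 'cx': 321.4564567986657, 'cy': 240.70268858663405, 'k1': 0.0527060762720751, 'cam_to_world': array([[-0.02196665, -0.99307244,  0.11543224,  0.49328351],
       [-0.99965778,  0.02017699, -0.01664974,  0.06121972],
       [ 0.01420532, -0.11575848, -0.99317581,  0.95973582],
       [ 0.        ,  0.        ,  0.        ,  1.        ]])}
{'time_s': 0.1, 'qpos': array([ 1.11362250e+00,  3.13394790e-01,  1.49833125e+00, -9.47869106e-06,
        1.33098538e+00, -2.23401758e-01]), 'qvel': array([-1.26557817e-04,  1.69468715e-05, -1.30138974e-03, -3.79338606e-04,
        9.21459679e-04, -6.89654275e-04]), 'tau': array([ 1.57101029e-03, -4.02812004e+01, -2.52643204e+01,  6.95027411e-02,
        3.42580117e-02, -5.52895960e-05]), 'tcp_pos': array([0.12156779, 0.51058995, 0.30222912]), 'tool_rot': array([-3.14049965e+00, -2.38884157e-04,  2.90782271e+00]), 'contact_force': array([0.60195511, 0.26555676, 0.5442875 ]), 'wrist_torque': array([ 0.00304342, -0.00152517, -0.01783504]), 'grip_force': 0.0, 'width': 0.08784085275419685}
```

View pics/scene0.png

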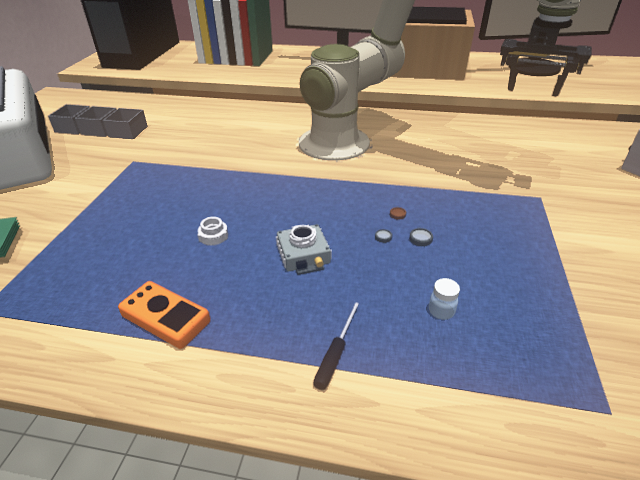

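View pics/top0.png

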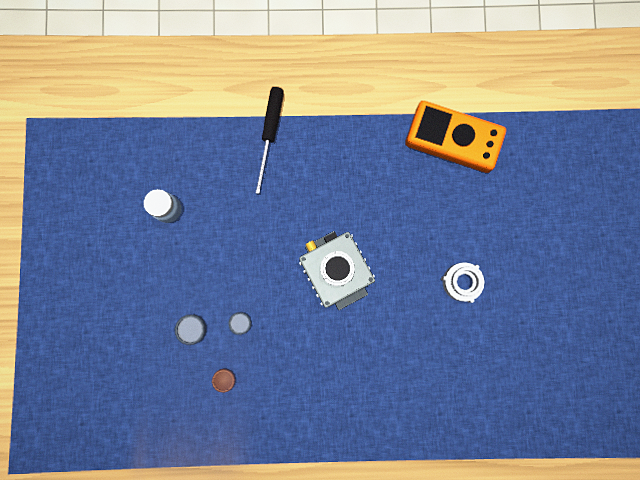

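```bash
cat > h.py <<'E'
import numpy as np, cv2
from workcell import robot
def ray(n,px):
    c=robot.calibration(n); K=np.array([[c['fx'],0,c['cx']],[0,c['fy'],c['cy']],[0,0,1]])
    p=cv2.undistortPoints(np.array(px,float).reshape(-1,1,2),K,np.array([c['k1'],0,0,0.]))[:,0]
    T=c['cam_to_world']; d=np.c_[p,np.ones(len(p))]@T[:3,:3].T
    return T[:3,3],d
def onplane(n,px,z):
    o,d=ray(n,px); return o+d*((z-o[2])/d[:,2])[:,None]
def proj(n,P):
    c=robot.calibration(n);T=np.linalg.inv(c['cam_to_world'])
    q=np.atleast_2d(P)@T[:3,:3].T+T[:3,3]; s=q[:,:2]/q[:,2:]
    s=s*(1+c['k1']*(s**2).sum(1,keepdims=True)); return s*[c['fx'],c['fy']]+[c['cx'],c['cy']]
def tri(px1,px2):  # top, scene
    a,d=ray('top',px1); b,e=ray('scene',px2); d=d[0];e=e[0]
    s=np.linalg.lstsq(np.c_[d,-e],b-a,rcond=None)[0]; p,q=a+s[0]*d,b+s[1]*e
    return (p+q)/2,np.linalg.norm(p-q)
E
python3 - <<'E'
from h import *
t=cv2.imread('pics/top0.png'); s=cv2.imread('pics/scene0.png')
def cr(im,x,y,w,k): return cv2.resize(im[y-w:y+w,x-w:x+w],(400,300) if 0 else (k,k),interpolation=cv2.INTER_CUBIC)
L=cv2.resize(t[300:400,160:260],(300,300),interpolation=cv2.INTER_CUBIC)
m=np.hstack([cr(t,337,270,42,400),cr(t,464,282,25,400)])
cv2.imwrite('pics/c1.png',m)
sc=cv2.resize(s[200:280,270:440],(680,320)); 
m2=np.hstack([cv2.resize(t[300:400,160:260],(280,280),interpolation=cv2.INTER_CUBIC),cv2.resize(s[205:275,265:345],(320,280),interpolation=cv2.INTER_CUBIC),cv2.resize(s[210:250,190:235],(200,280))])
cv2.imwrite('pics/c2.png',m2)
for n,p in(('lens',(240,323)),('big',(190,329)),('brown',(224,380))): print(n,onplane('top',[p],.012))
E
```

```text
lens [[0.46029643 0.19215248 0.012     ]]
big [[0.45215476 0.27943114 0.012     ]]
brown [[0.36343115 0.21987758 0.012     ]]
```

View pics/c1.png

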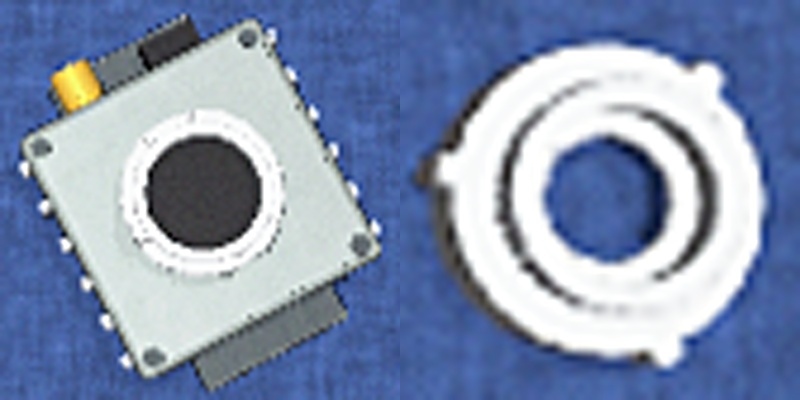

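View pics/c2.png

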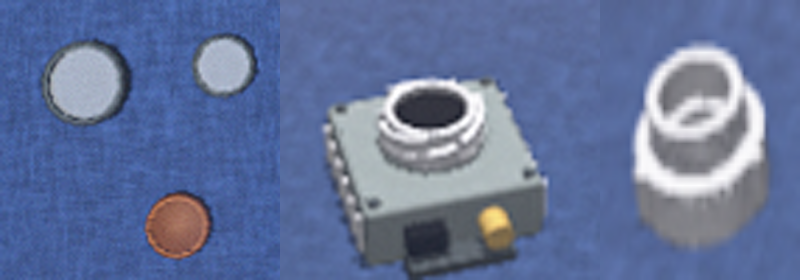

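```bash
python3 - <<'E'
from h import *
tops=np.mean([robot.capture('top') for _ in range(6)],0)[:,:,::-1]; scs=np.mean([robot.capture('scene') for _ in range(6)],0)[:,:,::-1]
np.savez('avg.npz',t=tops,s=scs)
def st(im,lo): return np.clip((im-lo)*255/(255-lo),0,255).astype(np.uint8)
a=cv2.resize(st(tops[242:296,310:364],140),(400,400),interpolation=cv2.INTER_CUBIC)
b=cv2.resize(st(scs[220:256,280:325],60),(400,400*36//45),interpolation=cv2.INTER_CUBIC)
b=np.vstack([b,np.zeros((400-b.shape[0],400,3),np.uint8)])
cv2.imwrite('pics/c3.png',np.hstack([a,b]))
t=tops.astype(np.uint8); hsv=cv2.cvtColor(t,cv2.COLOR_BGR2HSV)
# non-blue object mask
m=((hsv[...,1]<110)|(hsv[...,0]<60)|(hsv[...,2]<40)).astype(np.uint8)
n,l,stt,c=cv2.connectedComponentsWithStats(m)
for i in range(1,n):
    if 60<stt[i,4]<9000: print(stt[i],c[i])
g=cv2.cvtColor(t,cv2.COLOR_BGR2GRAY)
# bore
m=np.zeros_like(g); m[250:290,318:357]=(g[250:290,318:357]<120)
n,l,stt,c=cv2.connectedComponentsWithStats(m); 
for i in range(1,n):
  if stt[i,4]>50: print('bore',stt[i],c[i])
print('px expected 42mm',proj('top',[[.5,.02,.064],[.5,.062,.064]]))
E
```

```text
[143 189  39  34 949] [161.93993678 205.42465753]
[ 299  231   76   80 3905] [336.36235595 269.6637644 ]
[ 441  262   44   41 1170] [463.27008547 281.75384615]
[228 312  23  23 405] [239.35802469 323.08148148]
[175 315  31  30 748] [189.86898396 329.19652406]
[211 368  25  25 455] [223.05934066 380.17802198]
bore [325 257  25  23 455] [337.27472527 267.98681319]
px expected 42mm [[338.29174723 297.85489292]
 [313.33876866 298.40202409]]
```

View pics/c3.png

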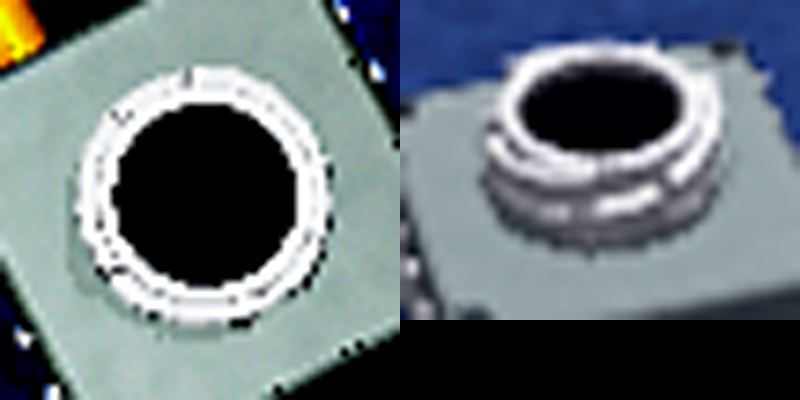

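```bash
python3 - <<'E'
from h import *
d=np.load('avg.npz'); t=d['t'].astype(np.uint8); s=d['s'].astype(np.uint8)
g=cv2.cvtColor(t,cv2.COLOR_BGR2GRAY); gs=cv2.cvtColor(s,cv2.COLOR_BGR2GRAY)
# screws: approx from c1 crop (scale 400/84, origin 295,228)
P=[]
for x,y in[(40,148),(248,38),(360,244),(153,357)]:
    x=295+x*84/400;y=228+y*84/400;x0,y0=int(x-3.5),int(y-3.5)
    w=np.clip(165-g[y0:y0+8,x0:x0+8].astype(float),0,None);w[w<25]=0
    Y,X=np.mgrid[y0:y0+8,x0:x0+8];P.append([(w*X).sum()/w.sum(),(w*Y).sum()/w.sum()])
Q=onplane('top',P,.04);print(np.round(P,1).tolist(),'\n',Q.round(4))
print('box centre',Q.mean(0)); e=Q[:,:2]-Q[:,:2].mean(0)
print('side',np.linalg.norm(np.diff(np.r_[e,e[:1]],axis=0),axis=1)); a=np.degrees(np.arctan2(e[:,1],e[:,0]));print('corner angles',a,'yaw mod90',np.mod(a-45,90))
bore=onplane('top',[[337.27,267.99]],.064);print('bore top',bore)
m=np.zeros_like(gs); m[222:245,285:320]=gs[222:245,285:320]<70
n,l,st,c=cv2.connectedComponentsWithStats(m); i=1+np.argmax(st[1:,4]);print('scene bore',st[i],c[i],onplane('scene',[c[i]],.064)); print('tri',tri([337.27,267.99],c[i]))
# polar profile
ctr=bore[0]
for r in(.0265,.0275,.0285):
    an=np.arange(0,360,6);W=np.c_[ctr[0]+r*np.cos(np.radians(an)),ctr[1]+r*np.sin(np.radians(an)),np.full(60,.063)]
    p=proj('top',W).astype(np.float32);v=cv2.remap(g,p[:,:1],p[:,1:],cv2.INTER_LINEAR)[:,0];print(r,dict(zip(an.tolist(),v.tolist())))
# ring
hsv=cv2.cvtColor(t,cv2.COLOR_BGR2HSV);R=(slice(255,310),slice(435,495))
m=np.zeros_like(g);m[R]=((hsv[...,1]<90)&(g>140))[R]
cn=max(cv2.findContours(m,cv2.RETR_EXTERNAL,cv2.CHAIN_APPROX_NONE)[0],key=cv2.contourArea)[:,0].astype(float)
W=onplane('top',cn,.023)[:,:2]
A=np.c_[2*W,np.ones(len(W))];k=np.ones(len(W),bool)
for _ in range(6):
    x=np.linalg.lstsq(A[k],(W[k]**2).sum(1),rcond=None)[0];r=np.hypot(*(W-x[:2]).T);R0=np.median(r);k=abs(r-R0)<.0012
print('ring skirt c',x[:2],'R',R0); an=np.degrees(np.arctan2(*(W-x[:2]).T[::-1]))
for z in np.argsort(-r)[:14]: print(round(an[z]),round(r[z]*1000,1),end='; ')
# lens
for nm,px in(('lens',[239.36,323.08]),):print(nm,onplane('top',[px],.010))
L=(slice(225,246),slice(365,403));hs=cv2.cvtColor(s,cv2.COLOR_BGR2HSV);m=np.zeros_like(gs);m[L]=((hs[...,1]<110)|(hs[...,2]<45))[L]
n,l,st,c=cv2.connectedComponentsWithStats(m); i=1+np.argmax(st[1:,4]);print('scene lens',st[i],c[i],onplane('scene',[c[i]],.007),tri([239.36,323.08],c[i]))
E
```

```text
[[301.1, 258.0], [346.7, 234.4], [371.5, 279.4], [326.4, 304.2]] 
 [[ 0.5706  0.082   0.04  ]
 [ 0.6105  0.0014  0.04  ]
 [ 0.5308 -0.0396  0.04  ]
 [ 0.4897  0.0398  0.04  ]]
box centre [0.55039901 0.02087143 0.04      ]
side [0.08991778 0.08960428 0.08939196 0.09127858]
corner angles [  71.68773935  -17.97972755 -107.94987141  162.71862579] yaw mod90 [26.68773935 27.02027245 27.05012859 27.71862579]
bore top [[0.55029876 0.0204288  0.064     ]]
scene bore [294 228  17   9 115] [302.09565217 232.20869565] [[0.54781478 0.01853899 0.064     ]]
tri (array([0.55030428, 0.0198576 , 0.06606587]), np.float64(0.0013562431646437865))
0.0265 {0: 248, 6: 216, 12: 237, 18: 246, 24: 250, 30: 249, 36: 251, 42: 234, 48: 227, 54: 249, 60: 248, 66: 251, 72: 245, 78: 251, 84: 251, 90: 251, 96: 253, 102: 251, 108: 251, 114: 252, 120: 254, 126: 213, 132: 230, 138: 252, 144: 248, 150: 247, 156: 251, 162: 249, 168: 249, 174: 252, 180: 252, 186: 252, 192: 249, 198: 254, 204: 249, 210: 228, 216: 248, 222: 252, 228: 251, 234: 252, 240: 252, 246: 240, 252: 247, 258: 253, 264: 252, 270: 253, 276: 251, 282: 24
[... 1023 characters left out ...]
2: 204, 198: 230, 204: 231, 210: 239, 216: 225, 222: 220, 228: 250, 234: 242, 240: 237, 246: 204, 252: 227, 258: 177, 264: 229, 270: 222, 276: 198, 282: 199, 288: 228, 294: 234, 300: 232, 306: 240, 312: 234, 318: 235, 324: 242, 330: 244, 336: 242, 342: 250, 348: 248, 354: 246}
ring skirt c [ 0.52467611 -0.20536356] R 0.03385322378925545
-42 38.3; -46 38.1; -163 38.0; 80 38.0; -165 37.5; -40 37.2; -159 37.0; 74 36.9; 77 36.5; -156 36.1; -38 36.1; 82 36.1; -45 35.6; -167 35.4; lens [[0.46011549 0.19355439 0.01      ]]
scene lens [375 228  18  15 220] [383.16363636 235.25      ] [[0.45443632 0.19164634 0.007     ]] (array([0.46028265, 0.19253523, 0.0117568 ]), np.float64(0.0015474372073806177))
```

Pictures: lens candidates in top view: big grey (190,329), small grey (240,323), brown (224,380). Not brown and the smaller of the rest means (240,323) → (0.460, 0.193), and the crop confirms it. The cell is at (337,268), with entry seams at 6/48° and 126°, so the entries are at 27°+120k. The ring is at (463,282), with ribs at 77.5°+120k.

{"fn": "step_arm", "kwargs": {"increments": [{"jaw": 1,"tx": -0.0504,"ty": -0.0288},{"jaw": 1,"tx": -0.0504,"ty": -0.0288},{"jaw": 1,"tx": -0.0504,"ty": -0.0288},{"jaw": 1,"tx": -0.0504,"ty": -0.0288},{"jaw": 1,"tx": -0.0504,"ty": -0.0288},{"jaw": 1,"tx": -0.0504,"ty": -0.0288},{"jaw": 1,"tx": -0.0504,"ty": -0.0288},{"jaw": 1,"tx": -0.0504,"ty": -0.0288}], "newtons": 10}}

```text
validation failed for argument at $.in...
```

{"fn": "step_arm", "kwargs": {"increments": [{"tz": 0.018,"az": 9.6},{"tz": 0.018,"az": 9.6},{"tz": 0.018,"az": 9.6},{"tz": 0.018,"az": 9.6},{"tz": 0.018,"az": 9.6},{"tz": 0.018,"az": 9.6},{"tz": 0.018,"az": 9.5},{"tz": 0.018,"az": 9.5}]}}

```text
validation failed for argument at $.in...
```

{"fn": "step_arm", "kwargs": {"increments": [{"jaw": 1,"tx": -0.0504,"ty": -0.0288,"tz": 0,"ax": 0,"ay": 0,"az": 0},{"jaw": 1,"tx": -0.0504,"ty": -0.0288,"tz": 0,"ax": 0,"ay": 0,"az": 0},{"jaw": 1,"tx": -0.0504,"ty": -0.0288,"tz": 0,"ax": 0,"ay": 0,"az": 0},{"jaw": 1,"tx": -0.0504,"ty": -0.0288,"tz": 0,"ax": 0,"ay": 0,"az": 0},{"jaw": 1,"tx": -0.0504,"ty": -0.0288,"tz": 0,"ax": 0,"ay": 0,"az": 0},{"jaw": 1,"tx": -0.0504,"ty": -0.0288,"tz": 0,"ax": 0,"ay": 0,"az": 0},{"jaw": 1,"tx": -0.0504,"ty": -0.0288,"tz": 0,"ax": 0,"ay": 0,"az": 0},{"jaw": 1,"tx": -0.0504,"ty": -0.0288,"tz": 0,"ax": 0,"ay": 0,"az": 0}], "newtons": 10}}

```text
time_s: 1.7
tcp_pos: [0.4617, 0.1916, 0.3029]
tool_rot: [3.141, 0.0, 2.908]
contact_force: [-0.2, 0.9, -0.3]
width: 0.0884
grip_force: 0.0
```

{"fn": "step_arm", "kwargs": {"increments": [{"jaw": 0.4,"tx": 0,"ty": 0,"tz": 0.02,"ax": 0,"ay": 0,"az": 9.6},{"jaw": 0.4,"tx": 0,"ty": 0,"tz": 0.02,"ax": 0,"ay": 0,"az": 9.6},{"jaw": 0.4,"tx": 0,"ty": 0,"tz": 0.02,"ax": 0,"ay": 0,"az": 9.6},{"jaw": 0.4,"tx": 0,"ty": 0,"tz": 0.02,"ax": 0,"ay": 0,"az": 9.6},{"jaw": 0.4,"tx": 0,"ty": 0,"tz": 0.02,"ax": 0,"ay": 0,"az": 9.6},{"jaw": 0.4,"tx": 0,"ty": 0,"tz": 0.02,"ax": 0,"ay": 0,"az": 9.6},{"jaw": 0.4,"tx": 0,"ty": 0,"tz": 0.02,"ax": 0,"ay": 0,"az": 9.5},{"jaw": 0.4,"tx": 0,"ty": 0,"tz": 0.02,"ax": 0,"ay": 0,"az": 9.5}], "newtons": 10}}

```text
time_s: 2.7
tcp_pos: [0.4605, 0.1932, 0.1421]
tool_rot: [3.141, -0.0, 1.565]
contact_force: [-0.6, -0.2, 0.1]
width: 0.0616
grip_force: 0.0
```

{"fn": "step_arm", "kwargs": {"increments": [{"jaw": 0.4,"tx": 0,"ty": 0,"tz": 0.02,"ax": 0,"ay": 0,"az": 0},{"jaw": 0.4,"tx": 0,"ty": 0,"tz": 0.02,"ax": 0,"ay": 0,"az": 0},{"jaw": 0.4,"tx": 0,"ty": 0,"tz": 0.018,"ax": 0,"ay": 0,"az": 0},{"jaw": 0.4,"tx": 0,"ty": 0,"tz": 0.009,"ax": 0,"ay": 0,"az": 0},{"jaw": 0.4,"tx": 0,"ty": 0,"tz": 0.0034,"ax": 0,"ay": 0,"az": 0},{"jaw": 0.4,"tx": 0,"ty": 0,"tz": 0,"ax": 0,"ay": 0,"az": 0},{"jaw": -0.2,"tx": 0,"ty": 0,"tz": 0,"ax": 0,"ay": 0,"az": 0},{"jaw": -0.2,"tx": 0,"ty": 0,"tz": 0,"ax": 0,"ay": 0,"az": 0}], "newtons": 10}}

```text
time_s: 3.7
tcp_pos: [0.4607, 0.1932, 0.0727]
tool_rot: [3.141, -0.0, 1.571]
contact_force: [-0.2, 0.0, 1.0]
width: 0.0436
grip_force: 0.0
```

{"fn": "step_arm", "kwargs": {"increments": [{"jaw": -0.2,"tx": 0,"ty": 0,"tz": 0,"ax": 0,"ay": 0,"az": 0},{"jaw": -0.2,"tx": 0,"ty": 0,"tz": 0,"ax": 0,"ay": 0,"az": 0},{"jaw": -0.2,"tx": 0,"ty": 0,"tz": -0.01,"ax": 0,"ay": 0,"az": 0},{"jaw": -0.2,"tx": 0,"ty": 0,"tz": -0.02,"ax": 0,"ay": 0,"az": 0},{"jaw": -0.2,"tx": 0,"ty": 0,"tz": -0.02,"ax": 0,"ay": 0,"az": 0},{"jaw": -0.2,"tx": 0,"ty": 0,"tz": -0.02,"ax": 0,"ay": 0,"az": 0},{"jaw": -0.2,"tx": 0,"ty": 0,"tz": -0.01,"ax": 0,"ay": 0,"az": 0},{"jaw": -0.2,"tx": 0,"ty": 0,"tz": 0,"ax": 0,"ay": 0,"az": 0}], "newtons": 10}}

```text
time_s: 4.7
tcp_pos: [0.4606, 0.1932, 0.1528]
tool_rot: [3.141, -0.0, 1.571]
contact_force: [0.1, -0.0, -1.0]
width: 0.0394
grip_force: 10.0
```

{"fn": "step_arm", "kwargs": {"increments": [{"jaw": -0.2,"tx": -0.0288,"ty": 0.015,"tz": 0,"ax": 0,"ay": 0,"az": 0},{"jaw": -0.2,"tx": -0.0288,"ty": 0.015,"tz": 0,"ax": 0,"ay": 0,"az": 0},{"jaw": -0.2,"tx": -0.0288,"ty": 0.015,"tz": 0,"ax": 0,"ay": 0,"az": 0},{"jaw": -0.2,"tx": -0.0288,"ty": 0.015,"tz": 0,"ax": 0,"ay": 0,"az": 0},{"jaw": -0.2,"tx": -0.0288,"ty": 0.015,"tz": 0,"ax": 0,"ay": 0,"az": 0},{"jaw": -0.2,"tx": -0.0288,"ty": 0.015,"tz": 0,"ax": 0,"ay": 0,"az": 0},{"jaw": -0.2,"tx": 0,"ty": 0,"tz": 0,"ax": 0,"ay": 0,"az": 0},{"jaw": -0.2,"tx": 0,"ty": 0,"tz": 0,"ax": 0,"ay": 0,"az": 0}], "newtons": 10}}

```text
time_s: 5.7
tcp_pos: [0.5499, 0.0209, 0.1516]
tool_rot: [-3.14, -0.0, 1.571]
contact_force: [0.3, 0.5, 0.1]
width: 0.0388
grip_force: 10.0
```

```bash
python3 - <<'E'
from h import *
s=robot.capture('scene')[:,:,::-1]
cv2.imwrite('pics/hold.png',cv2.resize(s[170:270,240:373],(798,600),interpolation=cv2.INTER_CUBIC)); cv2.imwrite('pics/holdraw.png',s)
o=robot.get_obs();print(o['tcp_pos'],o['tool_rot'],o['qpos'])
E
```

```text
[0.54993877 0.02120948 0.15182995] [-3.14035254e+00 -3.50096488e-04  1.57160408e+00] [-1.74422326e-01  5.30499952e-01  1.60023874e+00  1.51587239e-04
  1.01213612e+00 -1.75310731e-01]
```

View pics/hold.png

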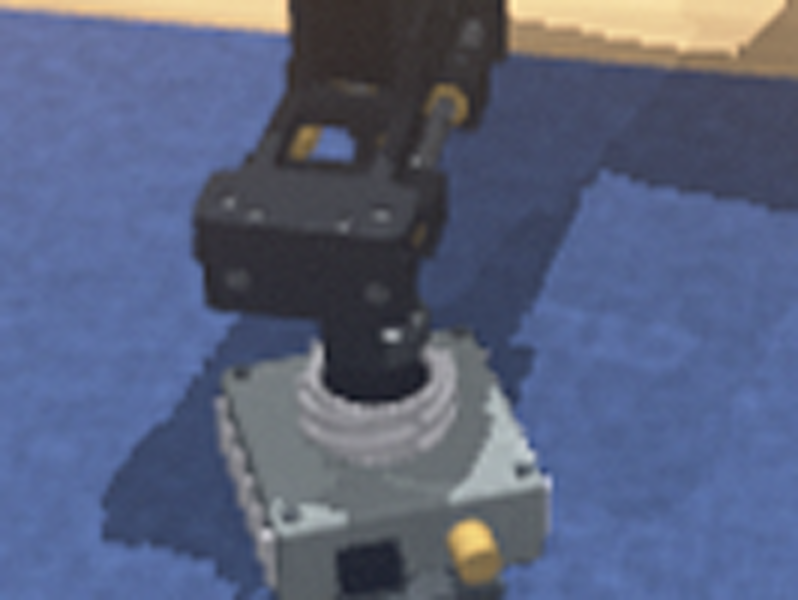

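{"fn": "step_arm", "kwargs": {"increments": [{"jaw": -0.2,"tx": -0.0004,"ty": 0.0004,"tz": 0.006,"ax": 0,"ay": 0,"az": 0},{"jaw": -0.2,"tx": 0,"ty": 0,"tz": 0.006,"ax": 0,"ay": 0,"az": 0},{"jaw": -0.2,"tx": 0,"ty": 0,"tz": 0.002,"ax": 0,"ay": 0,"az": 0},{"jaw": -0.2,"tx": 0,"ty": 0,"tz": 0.001,"ax": 0,"ay": 0,"az": 0},{"jaw": -0.2,"tx": 0,"ty": 0,"tz": 0.001,"ax": 0,"ay": 0,"az": 0},{"jaw": -0.2,"tx": 0,"ty": 0,"tz": 0.001,"ax": 0,"ay": 0,"az": 0},{"jaw": -0.2,"tx": 0,"ty": 0,"tz": 0,"ax": 0,"ay": 0,"az": 0},{"jaw": -0.2,"tx": 0,"ty": 0,"tz": 0,"ax": 0,"ay": 0,"az": 0}], "newtons": 10}}

```text
time_s: 6.75
tcp_pos: [0.5509, 0.02, 0.1354]
tool_rot: [3.142, 0.0, 1.571]
contact_force: [-0.1, -0.4, -0.1]
width: 0.0391
grip_force: 10.0
```

{"fn": "step_arm", "kwargs": {"increments": [{"jaw": -0.2,"tx": 0,"ty": 0,"tz": 0.0008,"ax": 0,"ay": 0,"az": 0},{"jaw": -0.2,"tx": 0,"ty": 0,"tz": 0.0008,"ax": 0,"ay": 0,"az": 0},{"jaw": -0.2,"tx": 0,"ty": 0,"tz": 0.0007,"ax": 0,"ay": 0,"az": 0},{"jaw": -0.2,"tx": 0,"ty": 0,"tz": 0.0007,"ax": 0,"ay": 0,"az": 0},{"jaw": -0.2,"tx": 0,"ty": 0,"tz": 0,"ax": 0,"ay": 0,"az": 0},{"jaw": -0.2,"tx": 0,"ty": 0,"tz": 0,"ax": 0,"ay": 0,"az": 0},{"jaw": -0.2,"tx": 0,"ty": 0,"tz": 0,"ax": 0,"ay": 0,"az": 0},{"jaw": -0.2,"tx": 0,"ty": 0,"tz": 0,"ax": 0,"ay": 0,"az": 0}], "newtons": 10}}

```text
time_s: 7.75
tcp_pos: [0.5508, 0.02, 0.1329]
tool_rot: [-3.142, 0.0, 1.571]
contact_force: [-3.8, 0.7, 5.8]
width: 0.0388
grip_force: 10.2
```

```bash
python3 - <<'E'
from h import *
O=[]
for _ in range(4):
    robot.capture('top');o=robot.get_obs();O.append(np.r_[o['tcp_pos'],o['contact_force'],o['wrist_torque']])
O=np.array(O);print(O.mean(0).round(4),O.std(0).round(4))
E
```

```text
[ 0.5508  0.02    0.1329 -3.8435 -0.1557  6.7594 -0.0496  0.5403 -0.0093] [0.     0.     0.     0.2357 0.5301 0.3605 0.0065 0.0291 0.0314]
```

{"fn": "step_arm", "kwargs": {"increments": [{"jaw": -0.2,"tx": 0,"ty": -0.0004,"tz": 0,"ax": 0,"ay": 0,"az": 0},{"jaw": -0.2,"tx": 0,"ty": -0.0004,"tz": 0,"ax": 0,"ay": 0,"az": 0},{"jaw": -0.2,"tx": 0,"ty": -0.0002,"tz": 0,"ax": 0,"ay": 0,"az": 0},{"jaw": -0.2,"tx": 0,"ty": 0,"tz": 0,"ax": 0,"ay": 0,"az": 0},{"jaw": -0.2,"tx": 0,"ty": 0,"tz": 0.0005,"ax": 0,"ay": 0,"az": 0},{"jaw": -0.2,"tx": 0,"ty": 0,"tz": 0.0005,"ax": 0,"ay": 0,"az": 0},{"jaw": -0.2,"tx": 0,"ty": 0,"tz": 0,"ax": 0,"ay": 0,"az": 0},{"jaw": -0.2,"tx": 0,"ty": 0,"tz": 0,"ax": 0,"ay": 0,"az": 0}], "newtons": 10}}

```text
time_s: 8.95
tcp_pos: [0.5499, 0.0199, 0.1314]
tool_rot: [3.142, 0.0, 1.571]
contact_force: [-0.6, -1.3, 0.7]
width: 0.0393
grip_force: 10.0
```

{"fn": "step_arm", "kwargs": {"increments": [{"jaw": -0.2,"tx": 0,"ty": 0,"tz": 0.0004,"ax": 0,"ay": 0,"az": 0},{"jaw": -0.2,"tx": 0,"ty": 0,"tz": 0.0004,"ax": 0,"ay": 0,"az": 0},{"jaw": -0.2,"tx": 0,"ty": 0,"tz": 0.0004,"ax": 0,"ay": 0,"az": 0},{"jaw": -0.2,"tx": 0,"ty": 0,"tz": 0.0003,"ax": 0,"ay": 0,"az": 0},{"jaw": -0.2,"tx": 0,"ty": 0,"tz": 0,"ax": 0,"ay": 0,"az": 0},{"jaw": -0.2,"tx": 0,"ty": 0,"tz": 0,"ax": 0,"ay": 0,"az": 0},{"jaw": -0.2,"tx": 0,"ty": 0,"tz": 0,"ax": 0,"ay": 0,"az": 0},{"jaw": -0.2,"tx": 0,"ty": 0,"tz": 0,"ax": 0,"ay": 0,"az": 0}], "newtons": 10}}

```text
time_s: 9.95
tcp_pos: [0.5501, 0.0199, 0.1306]
tool_rot: [3.141, 0.0, 1.571]
contact_force: [-2.5, 0.1, 8.8]
width: 0.0389
grip_force: 10.0
```

{"fn": "step_arm", "kwargs": {"increments": [{"jaw": -0.2,"tx": 0,"ty": -0.0003,"tz": -0.0002,"ax": 0,"ay": 0,"az": 0},{"jaw": -0.2,"tx": 0,"ty": -0.0002,"tz": 0,"ax": 0,"ay": 0,"az": 0},{"jaw": 0.1,"tx": 0,"ty": 0,"tz": 0,"ax": 0,"ay": 0,"az": 0},{"jaw": 0.1,"tx": 0,"ty": 0,"tz": 0,"ax": 0,"ay": 0,"az": 0},{"jaw": 0.1,"tx": 0,"ty": 0,"tz": -0.004,"ax": 0,"ay": 0,"az": 0},{"jaw": 0.1,"tx": 0,"ty": 0,"tz": -0.012,"ax": 0,"ay": 0,"az": 0},{"jaw": 0.1,"tx": 0,"ty": 0,"tz": -0.03,"ax": 0,"ay": 0,"az": 0},{"jaw": 0.1,"tx": 0,"ty": 0,"tz": -0.03,"ax": 0,"ay": 0,"az": 0}], "newtons": 10}}

```text
time_s: 10.95
tcp_pos: [0.5491, 0.02, 0.2073]
tool_rot: [-3.141, -0.0, 1.571]
contact_force: [0.4, 0.0, 0.1]
width: 0.0487
grip_force: 0.0
```

{"fn": "step_arm", "kwargs": {"increments": [{"jaw": 0.1,"tx": -0.0376,"ty": -0.0041,"tz": 0,"ax": 0,"ay": 0,"az": 0},{"jaw": 0.5,"tx": -0.0376,"ty": -0.0041,"tz": 0,"ax": 0,"ay": 0,"az": 0},{"jaw": 0.5,"tx": -0.0376,"ty": -0.0041,"tz": 0,"ax": 0,"ay": 0,"az": 0},{"jaw": 0.5,"tx": -0.0376,"ty": -0.0041,"tz": 0,"ax": 0,"ay": 0,"az": 0},{"jaw": 0.5,"tx": -0.0376,"ty": -0.004,"tz": 0,"ax": 0,"ay": 0,"az": 0},{"jaw": 0.5,"tx": -0.0376,"ty": -0.004,"tz": 0,"ax": 0,"ay": 0,"az": 0},{"jaw": 0.5,"tx": 0,"ty": 0,"tz": 0,"ax": 0,"ay": 0,"az": -10},{"jaw": 0.5,"tx": 0,"ty": 0,"tz": 0,"ax": 0,"ay": 0,"az": -10}], "newtons": 10}}

```text
time_s: 11.95
tcp_pos: [0.5247, -0.206, 0.2065]
tool_rot: [-3.141, -0.0, 1.925]
contact_force: [0.3, -0.4, -0.3]
width: 0.0658
grip_force: 0.0
```

```bash
python3 - <<'E'
from h import *
t=np.mean([robot.capture('top') for _ in range(3)],0)[:,:,::-1]; s=np.mean([robot.capture('scene') for _ in range(3)],0)[:,:,::-1]
a=cv2.resize(t[242:296,310:364],(400,400),interpolation=cv2.INTER_CUBIC);b=cv2.resize(s[218:254,284:320],(400,400),interpolation=cv2.INTER_CUBIC)
cv2.imwrite('pics/c4.png',np.hstack([a,b]))
o=robot.get_obs();print(o['tcp_pos'],o['tool_rot'],o['qpos'],o['contact_force'])
T=t.astype(np.uint8)
hsv=cv2.cvtColor(T,cv2.COLOR_BGR2HSV)
m=np.zeros((480,640),np.uint8);R=(slice(252,286),slice(321,354));m[R]=(T[R].max(2)<215)
n,l,st,c=cv2.connectedComponentsWithStats(m)
for i in range(1,n):
    if st[i,4]>40: print(st[i],c[i],onplane('top',[c[i]],.070),onplane('top',[c[i]],.064))
E
```

```text
[ 0.52501365 -0.2054993   0.20621911] [-3.14154981e+00  1.99422846e-05  1.91739111e+00] [-5.80840891e-01  4.87048885e-01  1.50771513e+00 -5.07375036e-05
  1.14683839e+00 -9.27414801e-01] [ 0.02918723 -0.00187214  0.63788735]
[325 256  25  25 484] [337.25413223 267.81404959] [[0.55021366 0.02072116 0.07      ]] [[0.55059758 0.02044806 0.064     ]][ WARN:0@9.715] global loadsave.cpp:1063 imwrite_ Unsupported depth image for selected encoder is fallbacked to CV_8U.
```

View pics/c4.png

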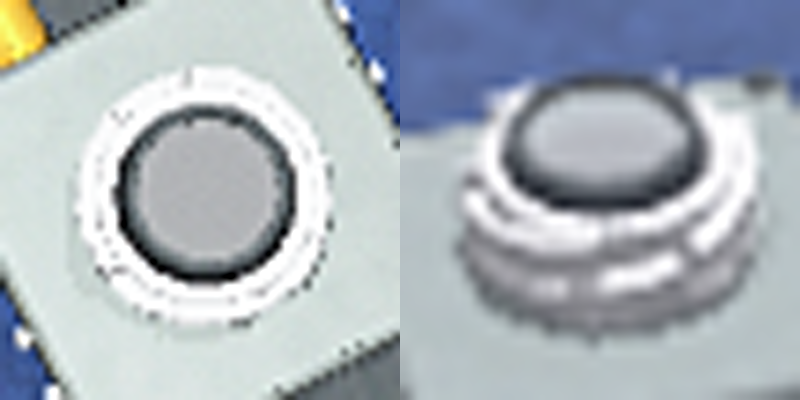

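{"fn": "step_arm", "kwargs": {"increments": [{"jaw": 0.5,"tx": 0,"ty": 0,"tz": 0.03,"ax": 0,"ay": 0,"az": 0},{"jaw": 0.5,"tx": 0,"ty": 0,"tz": 0.03,"ax": 0,"ay": 0,"az": 0},{"jaw": 0.5,"tx": 0,"ty": 0,"tz": 0.03,"ax": 0,"ay": 0,"az": 0},{"jaw": 0.5,"tx": 0,"ty": 0,"tz": 0.015,"ax": 0,"ay": 0,"az": 0},{"jaw": 0.5,"tx": 0,"ty": 0,"tz": 0.008,"ax": 0,"ay": 0,"az": 0},{"jaw": 0.5,"tx": 0,"ty": 0,"tz": 0.003,"ax": 0,"ay": 0,"az": 0},{"jaw": 0.5,"tx": 0,"ty": 0,"tz": 0,"ax": 0,"ay": 0,"az": 0},{"jaw": 0.5,"tx": 0,"ty": 0,"tz": 0,"ax": 0,"ay": 0,"az": 0}], "newtons": 10}}

```text
time_s: 13.25
tcp_pos: [0.5253, -0.2058, 0.0906]
tool_rot: [3.141, 0.001, 1.92]
contact_force: [-0.8, 1.1, -0.1]
width: 0.0663
grip_force: 0.0
```

{"fn": "step_arm", "kwargs": {"increments": [{"jaw": 0,"tx": 0,"ty": 0,"tz": 0,"ax": 0,"ay": 0,"az": 0},{"jaw": 0,"tx": 0,"ty": 0,"tz": 0,"ax": 0,"ay": 0,"az": 0},{"jaw": 0,"tx": 0,"ty": 0,"tz": 0,"ax": 0,"ay": 0,"az": 0},{"jaw": 0,"tx": 0,"ty": 0,"tz": 0,"ax": 0,"ay": 0,"az": 0},{"jaw": 0,"tx": 0,"ty": 0,"tz": 0,"ax": 0,"ay": 0,"az": 0},{"jaw": 0,"tx": 0,"ty": 0,"tz": 0,"ax": 0,"ay": 0,"az": 0},{"jaw": 0,"tx": 0,"ty": 0,"tz": 0,"ax": 0,"ay": 0,"az": 0},{"jaw": 0,"tx": 0,"ty": 0,"tz": 0,"ax": 0,"ay": 0,"az": 0}], "newtons": 25}}

```text
time_s: 14.25
tcp_pos: [0.5251, -0.2057, 0.0902]
tool_rot: [3.141, 0.0, 1.92]
contact_force: [-1.4, 0.7, 4.4]
width: 0.0494
grip_force: 25.0
```

{"fn": "step_arm", "kwargs": {"increments": [{"jaw": 0,"tx": 0,"ty": 0,"tz": -0.01,"ax": 0,"ay": 0,"az": 0},{"jaw": 0,"tx": 0,"ty": 0,"tz": -0.03,"ax": 0,"ay": 0,"az": 0},{"jaw": 0,"tx": 0,"ty": 0,"tz": -0.04,"ax": 0,"ay": 0,"az": 0},{"jaw": 0,"tx": 0,"ty": 0,"tz": -0.02,"ax": 0,"ay": 0,"az": 10.1},{"jaw": 0,"tx": 0,"ty": 0,"tz": 0,"ax": 0,"ay": 0,"az": 10.1},{"jaw": 0,"tx": 0,"ty": 0,"tz": 0,"ax": 0,"ay": 0,"az": 10.1},{"jaw": 0,"tx": 0,"ty": 0,"tz": 0,"ax": 0,"ay": 0,"az": 10.1},{"jaw": 0,"tx": 0,"ty": 0,"tz": 0,"ax": 0,"ay": 0,"az": 10.1}], "newtons": 25}}

```text
time_s: 15.25
tcp_pos: [0.5249, -0.2055, 0.1902]
tool_rot: [-3.141, -0.0, 1.033]
contact_force: [-0.5, 0.2, -1.5]
width: 0.0496
grip_force: 25.0
```

```bash
python3 - <<'E'
from h import *
robot.capture('top')
o=robot.get_obs();y=o['tool_rot'][2];d=np.array([.5495,.0202])-o['tcp_pos'][:2]
print(o['tcp_pos'],np.degrees(y),'tx',d@[np.cos(y),np.sin(y)],'ty',d@[np.sin(y),-np.cos(y)])
E
```

```text
[ 0.5249167  -0.20553365  0.1901494 ] 58.76761587522951 tx 0.20576506753286547 ty -0.09602476477175753
```

{"fn": "step_arm", "kwargs": {"increments": [{"jaw": 0,"tx": 0.0343,"ty": -0.016,"tz": 0,"ax": 0,"ay": 0,"az": 0},{"jaw": 0,"tx": 0.0343,"ty": -0.016,"tz": 0,"ax": 0,"ay": 0,"az": 0},{"jaw": 0,"tx": 0.0343,"ty": -0.016,"tz": 0,"ax": 0,"ay": 0,"az": 0},{"jaw": 0,"tx": 0.0343,"ty": -0.016,"tz": 0,"ax": 0,"ay": 0,"az": 0},{"jaw": 0,"tx": 0.0343,"ty": -0.016,"tz": 0,"ax": 0,"ay": 0,"az": 0},{"jaw": 0,"tx": 0.0343,"ty": -0.016,"tz": 0,"ax": 0,"ay": 0,"az": 0},{"jaw": 0,"tx": 0,"ty": 0,"tz": 0,"ax": 0,"ay": 0,"az": 0},{"jaw": 0,"tx": 0,"ty": 0,"tz": 0,"ax": 0,"ay": 0,"az": 0}], "newtons": 25}}

```text
time_s: 16.3
tcp_pos: [0.5467, 0.0199, 0.1901]
tool_rot: [3.141, 0.0, 1.04]
contact_force: [-0.2, 0.4, -1.8]
width: 0.0497
grip_force: 25.0
```

```bash
python3 - <<'E'
from h import *
I=np.mean([robot.capture('scene') for _ in range(3)],0)[:,:,::-1].astype(np.uint8)
cv2.imwrite('pics/c5.png',cv2.resize(I[170:270,240:373],(798,600),interpolation=cv2.INTER_CUBIC))
o=robot.get_obs();y=o['tool_rot'][2];d=np.array([.5495,.0202])-o['tcp_pos'][:2]
print(o['tcp_pos'],np.degrees(y),'tx',d@[np.cos(y),np.sin(y)],'ty',d@[np.sin(y),-np.cos(y)],o['contact_force'])
b=o['tcp_pos'][2]-.0902
for a in(27,147,267):
    u=np.array([np.cos(np.radians(a)),np.sin(np.radians(a))])
    P=np.array([[*(o['tcp_pos'][:2]+.0375*u),b+.012],[.5495+.029*u[0],.0202+.029*u[1],.060]])
    print(a,((proj('scene',P)-[240,170])*6).round())
E
```

```text
[0.5467469  0.01946224 0.19003486] 59.46347971629245 tx 0.002034257417544899 ty 0.0019964154170140826 [ 0.5659423  -0.34225192 -0.93048684]
27 [[398. 326.]
 [397. 433.]]
147 [[445. 221.]
 [432. 350.]]
267 [[270. 251.]
 [300. 374.]]
```

View pics/c5.png

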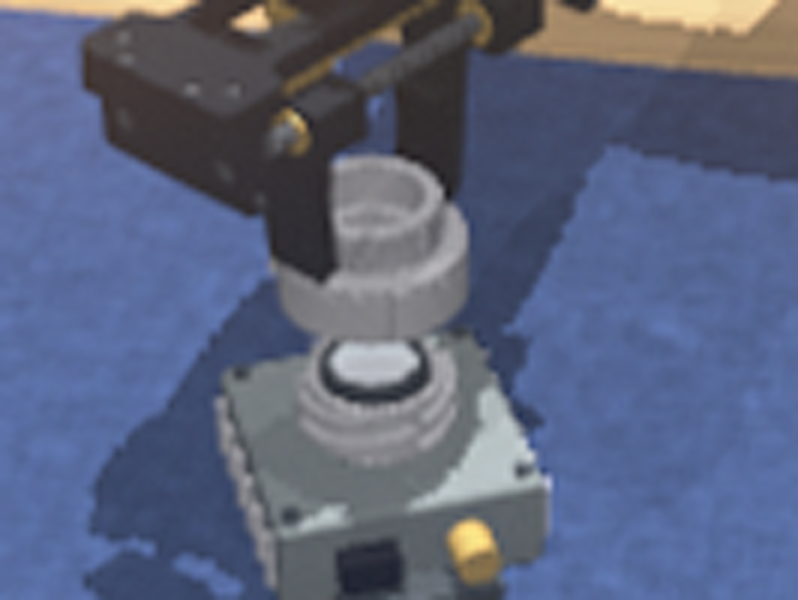

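{"fn": "step_arm", "kwargs": {"increments": [{"jaw": 0,"tx": 0.001,"ty": 0.001,"tz": 0.008,"ax": 0,"ay": 0,"az": 0},{"jaw": 0,"tx": 0.001,"ty": 0.001,"tz": 0.01,"ax": 0,"ay": 0,"az": 0},{"jaw": 0,"tx": 0,"ty": 0,"tz": 0.008,"ax": 0,"ay": 0,"az": 0},{"jaw": 0,"tx": 0,"ty": 0,"tz": 0.004,"ax": 0,"ay": 0,"az": 0},{"jaw": 0,"tx": 0,"ty": 0,"tz": 0.002,"ax": 0,"ay": 0,"az": 0},{"jaw": 0,"tx": 0,"ty": 0,"tz": 0.001,"ax": 0,"ay": 0,"az": 0},{"jaw": 0,"tx": 0,"ty": 0,"tz": 0,"ax": 0,"ay": 0,"az": 0},{"jaw": 0,"tx": 0,"ty": 0,"tz": 0,"ax": 0,"ay": 0,"az": 0}], "newtons": 25}}

```text
time_s: 17.45
tcp_pos: [0.5495, 0.0211, 0.1572]
tool_rot: [3.141, -0.0, 1.039]
contact_force: [-0.7, 0.1, -0.9]
width: 0.0494
grip_force: 25.0
```

{"fn": "step_arm", "kwargs": {"increments": [{"jaw": 0,"tx": -0.0006,"ty": 0.0004,"tz": 0.001,"ax": 0,"ay": 0,"az": 0},{"jaw": 0,"tx": 0,"ty": 0,"tz": 0.001,"ax": 0,"ay": 0,"az": 0},{"jaw": 0,"tx": 0,"ty": 0,"tz": 0.001,"ax": 0,"ay": 0,"az": 0},{"jaw": 0,"tx": 0,"ty": 0,"tz": 0.001,"ax": 0,"ay": 0,"az": 0},{"jaw": 0,"tx": 0,"ty": 0,"tz": 0.001,"ax": 0,"ay": 0,"az": 0},{"jaw": 0,"tx": 0,"ty": 0,"tz": 0.0005,"ax": 0,"ay": 0,"az": 0},{"jaw": 0,"tx": 0,"ty": 0,"tz": 0,"ax": 0,"ay": 0,"az": 0},{"jaw": 0,"tx": 0,"ty": 0,"tz": 0,"ax": 0,"ay": 0,"az": 0}], "newtons": 25}}

```text
time_s: 18.45
tcp_pos: [0.5495, 0.0204, 0.1516]
tool_rot: [3.142, 0.0, 1.039]
contact_force: [0.5, 0.3, -1.7]
width: 0.0496
grip_force: 25.0
```

{"fn": "step_arm", "kwargs": {"increments": [{"jaw": 0,"tx": 0,"ty": 0,"tz": 0.001,"ax": 0,"ay": 0,"az": 0},{"jaw": 0,"tx": 0,"ty": 0,"tz": 0.001,"ax": 0,"ay": 0,"az": 0},{"jaw": 0,"tx": 0,"ty": 0,"tz": 0.001,"ax": 0,"ay": 0,"az": 0},{"jaw": 0,"tx": 0,"ty": 0,"tz": 0.001,"ax": 0,"ay": 0,"az": 0},{"jaw": 0,"tx": 0,"ty": 0,"tz": 0.001,"ax": 0,"ay": 0,"az": 0},{"jaw": 0,"tx": 0,"ty": 0,"tz": 0,"ax": 0,"ay": 0,"az": 0},{"jaw": 0,"tx": 0,"ty": 0,"tz": 0,"ax": 0,"ay": 0,"az": 0},{"jaw": 0,"tx": 0,"ty": 0,"tz": 0,"ax": 0,"ay": 0,"az": 0}], "newtons": 25}}

```text
time_s: 19.45
tcp_pos: [0.5495, 0.0204, 0.1465]
tool_rot: [-3.142, 0.0, 1.039]
contact_force: [0.2, -0.1, -2.5]
width: 0.0493
grip_force: 25.0
```

{"fn": "step_arm", "kwargs": {"increments": [{"jaw": 0,"tx": 0,"ty": 0,"tz": 0.0005,"ax": 0,"ay": 0,"az": 0},{"jaw": 0,"tx": 0,"ty": 0,"tz": 0.0005,"ax": 0,"ay": 0,"az": 0},{"jaw": 0,"tx": 0,"ty": 0,"tz": 0.0005,"ax": 0,"ay": 0,"az": 0},{"jaw": 0,"tx": 0,"ty": 0,"tz": 0.0005,"ax": 0,"ay": 0,"az": 0},{"jaw": 0,"tx": 0,"ty": 0,"tz": 0.0003,"ax": 0,"ay": 0,"az": 0},{"jaw": 0,"tx": 0,"ty": 0,"tz": 0,"ax": 0,"ay": 0,"az": 0},{"jaw": 0,"tx": 0,"ty": 0,"tz": 0,"ax": 0,"ay": 0,"az": 0},{"jaw": 0,"tx": 0,"ty": 0,"tz": 0,"ax": 0,"ay": 0,"az": 0}], "newtons": 25}}

```text
time_s: 20.45
tcp_pos: [0.5495, 0.0204, 0.1442]
tool_rot: [3.142, 0.0, 1.039]
contact_force: [-0.0, -0.6, -0.9]
width: 0.0496
grip_force: 25.0
```

{"fn": "step_arm", "kwargs": {"increments": [{"jaw": 0,"tx": 0,"ty": 0,"tz": 0.0002,"ax": 0,"ay": 0,"az": 3},{"jaw": 0,"tx": 0,"ty": 0,"tz": 0.0002,"ax": 0,"ay": 0,"az": 3},{"jaw": 0,"tx": 0,"ty": 0,"tz": 0.0002,"ax": 0,"ay": 0,"az": 3},{"jaw": 0,"tx": 0,"ty": 0,"tz": 0.0002,"ax": 0,"ay": 0,"az": 3},{"jaw": 0,"tx": 0,"ty": 0,"tz": 0.0002,"ax": 0,"ay": 0,"az": 3},{"jaw": 0,"tx": 0,"ty": 0,"tz": 0.0002,"ax": 0,"ay": 0,"az": 3},{"jaw": 0,"tx": 0,"ty": 0,"tz": 0.0002,"ax": 0,"ay": 0,"az": 3},{"jaw": 0,"tx": 0,"ty": 0,"tz": 0.0002,"ax": 0,"ay": 0,"az": 3}], "newtons": 25}}

```text
time_s: 21.45
tcp_pos: [0.5494, 0.0204, 0.1425]
tool_rot: [-3.141, 0.0, 0.618]
contact_force: [-1.5, -1.1, -0.5]
width: 0.0494
grip_force: 25.0
```

```bash
cat > f.py <<'E'
from h import *
O=[]
for _ in range(3):
    robot.capture('top');o=robot.get_obs();O.append(np.r_[o['tcp_pos']*1000,np.degrees(o['tool_rot'][2]),o['contact_force'],o['wrist_torque']])
print(o['time_s'],np.mean(O,0).round(3),o['qpos'][5],o['width'])
E
python3 f.py
```

```text
21.6 [ 5.49389e+02  2.04330e+01  1.42503e+02  3.54400e+01 -1.35900e+00
  2.54000e-01 -8.01000e-01 -3.60000e-02  3.11000e-01  1.50000e-02] 0.7743130160523032 0.04972194791910522
```

{"fn": "step_arm", "kwargs": {"increments": [{"jaw": 0,"tx": 0,"ty": 0,"tz": 0,"ax": 0,"ay": 0,"az": 3},{"jaw": 0,"tx": 0,"ty": 0,"tz": 0,"ax": 0,"ay": 0,"az": 3},{"jaw": 0,"tx": 0,"ty": 0,"tz": 0,"ax": 0,"ay": 0,"az": 3},{"jaw": 0,"tx": 0,"ty": 0,"tz": 0,"ax": 0,"ay": 0,"az": 3},{"jaw": 0,"tx": 0,"ty": 0,"tz": 0.0002,"ax": 0,"ay": 0,"az": 0},{"jaw": 0,"tx": 0,"ty": 0,"tz": 0.0002,"ax": 0,"ay": 0,"az": 0},{"jaw": 0,"tx": 0,"ty": 0,"tz": 0,"ax": 0,"ay": 0,"az": 0},{"jaw": 0,"tx": 0,"ty": 0,"tz": 0,"ax": 0,"ay": 0,"az": 0}], "newtons": 25}}

```text
time_s: 22.6
tcp_pos: [0.5495, 0.0204, 0.1423]
tool_rot: [-3.142, 0.0, 0.411]
contact_force: [-2.1, -1.5, 0.9]
width: 0.0497
grip_force: 25.0
```

```bash
python3 f.py
```

```text
22.75 [ 5.49488e+02  2.04290e+01  1.42279e+02  2.35220e+01 -3.07500e+00
 -4.23000e-01  1.79200e+00 -1.22000e-01  6.43000e-01  4.20000e-02] 0.9844175441491801 0.049406355057622316
```

{"fn": "step_arm", "kwargs": {"increments": [{"jaw": 0,"tx": -0.0005,"ty": -0.0002,"tz": 0,"ax": 0,"ay": 0,"az": 0},{"jaw": 0,"tx": 0,"ty": 0,"tz": 0,"ax": 0,"ay": 0,"az": 1},{"jaw": 0,"tx": 0,"ty": 0,"tz": 0,"ax": 0,"ay": 0,"az": 1},{"jaw": 0,"tx": 0,"ty": 0,"tz": 0,"ax": 0,"ay": 0,"az": 1},{"jaw": 0,"tx": 0,"ty": 0,"tz": 0,"ax": 0,"ay": 0,"az": 1},{"jaw": 0,"tx": 0,"ty": 0,"tz": 0,"ax": 0,"ay": 0,"az": 0},{"jaw": 0,"tx": 0,"ty": 0,"tz": 0,"ax": 0,"ay": 0,"az": 0},{"jaw": 0,"tx": 0,"ty": 0,"tz": 0,"ax": 0,"ay": 0,"az": 0}], "newtons": 25}}

```text
time_s: 23.75
tcp_pos: [0.549, 0.0204, 0.1422]
tool_rot: [3.142, -0.0, 0.34]
contact_force: [-0.0, -0.4, -0.8]
width: 0.0493
grip_force: 25.0
```

```bash
python3 f.py
```

```text
23.9 [ 5.48983e+02  2.04220e+01  1.42216e+02  1.95090e+01 -6.69000e-01
  3.02000e-01 -9.58000e-01 -6.40000e-02  1.88000e-01  6.00000e-03] 1.0541730086579706 0.04966516234976754
```

{"fn": "step_arm", "kwargs": {"increments": [{"jaw": 0,"tx": 0,"ty": 0,"tz": 0.0002,"ax": 0,"ay": 0,"az": 0},{"jaw": 0,"tx": 0,"ty": 0,"tz": 0.0002,"ax": 0,"ay": 0,"az": 0},{"jaw": 0,"tx": 0,"ty": 0,"tz": 0.0002,"ax": 0,"ay": 0,"az": 0},{"jaw": 0,"tx": 0,"ty": 0,"tz": 0.0002,"ax": 0,"ay": 0,"az": 0},{"jaw": 0,"tx": 0,"ty": 0,"tz": 0,"ax": 0,"ay": 0,"az": 0},{"jaw": 0,"tx": 0,"ty": 0,"tz": 0,"ax": 0,"ay": 0,"az": 0},{"jaw": 0,"tx": 0,"ty": 0,"tz": 0,"ax": 0,"ay": 0,"az": 0},{"jaw": 0,"tx": 0,"ty": 0,"tz": 0,"ax": 0,"ay": 0,"az": 0}], "newtons": 25}}

```text
time_s: 24.9
tcp_pos: [0.5491, 0.0204, 0.142]
tool_rot: [3.141, -0.0, 0.341]
contact_force: [-3.2, 1.1, 6.4]
width: 0.0497
grip_force: 25.0
```

```bash
python3 f.py
```

```text
25.05 [ 5.49068e+02  2.04430e+01  1.42033e+02  1.95090e+01 -2.92900e+00
  2.56000e-01  6.85400e+00  6.50000e-02  6.70000e-01  3.60000e-02] 1.0542118907724367 0.04973114234955541
```

{"fn": "step_arm", "kwargs": {"increments": [{"jaw": 0,"tx": 0,"ty": 0,"tz": -0.0003,"ax": 0,"ay": 0,"az": 0},{"jaw": 0,"tx": 0,"ty": 0,"tz": -0.0002,"ax": 0,"ay": 0,"az": 1},{"jaw": 0,"tx": 0,"ty": 0,"tz": 0,"ax": 0,"ay": 0,"az": 1},{"jaw": 0,"tx": 0,"ty": 0,"tz": 0,"ax": 0,"ay": 0,"az": 1},{"jaw": 0,"tx": 0,"ty": 0,"tz": 0,"ax": 0,"ay": 0,"az": 1},{"jaw": 0,"tx": 0,"ty": 0,"tz": 0,"ax": 0,"ay": 0,"az": 1},{"jaw": 0,"tx": 0,"ty": 0,"tz": 0,"ax": 0,"ay": 0,"az": 0},{"jaw": 0,"tx": 0,"ty": 0,"tz": 0,"ax": 0,"ay": 0,"az": 0}], "newtons": 25}}

```text
time_s: 26.05
tcp_pos: [0.549, 0.0204, 0.142]
tool_rot: [3.141, -0.0, 0.253]
contact_force: [-2.1, 1.3, 5.1]
width: 0.0494
grip_force: 25.0
```

```bash
python3 f.py
```

```text
26.2 [ 5.49004e+02  2.04240e+01  1.42009e+02  1.44790e+01 -2.16400e+00
  7.47000e-01  5.04300e+00  6.40000e-02  4.94000e-01  1.10000e-01] 1.142039440345016 0.04938314753785603
```

{"fn": "step_arm", "kwargs": {"increments": [{"jaw": 0,"tx": 0,"ty": 0,"tz": -0.0003,"ax": 0,"ay": 0,"az": 0},{"jaw": 0,"tx": 0,"ty": 0,"tz": 0,"ax": 0,"ay": 0,"az": 0.5},{"jaw": 0,"tx": 0,"ty": 0,"tz": 0,"ax": 0,"ay": 0,"az": 0.5},{"jaw": 0,"tx": 0,"ty": 0,"tz": 0,"ax": 0,"ay": 0,"az": 0.5},{"jaw": 0,"tx": 0,"ty": 0,"tz": 0,"ax": 0,"ay": 0,"az": 0.5},{"jaw": 0,"tx": 0,"ty": 0,"tz": 0,"ax": 0,"ay": 0,"az": 0},{"jaw": 0,"tx": 0,"ty": 0,"tz": 0,"ax": 0,"ay": 0,"az": 0},{"jaw": 0,"tx": 0,"ty": 0,"tz": 0,"ax": 0,"ay": 0,"az": 0}], "newtons": 25}}

```text
time_s: 27.2
tcp_pos: [0.5488, 0.0204, 0.1421]
tool_rot: [-3.141, 0.001, 0.218]
contact_force: [-4.2, -1.0, 1.1]
width: 0.0496
grip_force: 25.0
```

```bash
python3 f.py
```

```text
27.35 [ 5.48750e+02  2.03780e+01  1.42025e+02  1.25080e+01 -4.73700e+00
 -9.38000e-01  5.16000e-01 -2.78000e-01  9.46000e-01  2.20000e-01] 1.1763490776063537 0.049705391563115216
```

{"fn": "step_arm", "kwargs": {"increments": [{"jaw": 0,"tx": -0.0002,"ty": 0,"tz": 0,"ax": 0,"ay": 0,"az": 0},{"jaw": 0,"tx": -0.0002,"ty": -0.0001,"tz": 0,"ax": 0,"ay": 0,"az": 0},{"jaw": 0,"tx": 0,"ty": 0,"tz": 0,"ax": 0,"ay": 0,"az": 0},{"jaw": 0,"tx": 0,"ty": 0,"tz": 0,"ax": 0,"ay": 0,"az": 0},{"jaw": 0,"tx": 0,"ty": 0,"tz": 0,"ax": 0,"ay": 0,"az": 0},{"jaw": 0,"tx": 0,"ty": 0,"tz": 0,"ax": 0,"ay": 0,"az": 0},{"jaw": 0,"tx": 0,"ty": 0,"tz": 0,"ax": 0,"ay": 0,"az": 0},{"jaw": 0,"tx": 0,"ty": 0,"tz": 0,"ax": 0,"ay": 0,"az": 0}], "newtons": 25}}

```text
time_s: 28.35
tcp_pos: [0.5486, 0.0204, 0.1421]
tool_rot: [3.142, -0.0, 0.218]
contact_force: [-0.7, -1.8, -5.9]
width: 0.0496
grip_force: 25.0
```

```bash
python3 f.py
```

```text
28.5 [ 5.48584e+02  2.03830e+01  1.42117e+02  1.25020e+01 -1.23000e-01
 -1.56600e+00 -6.65100e+00 -4.04000e-01  2.13000e-01  2.23000e-01] 1.1762928333657197 0.04908087585692425
```

{"fn": "step_arm", "kwargs": {"increments": [{"jaw": 0,"tx": 0,"ty": 0,"tz": 0.0002,"ax": 0,"ay": 0,"az": 0},{"jaw": 0,"tx": 0,"ty": 0,"tz": 0.0001,"ax": 0,"ay": 0,"az": 0},{"jaw": 0,"tx": 0,"ty": 0,"tz": 0,"ax": 0,"ay": 0,"az": 0.5},{"jaw": 0,"tx": 0,"ty": 0,"tz": 0,"ax": 0,"ay": 0,"az": 0},{"jaw": 0,"tx": 0,"ty": 0,"tz": 0,"ax": 0,"ay": 0,"az": 0},{"jaw": 0,"tx": 0,"ty": 0,"tz": 0,"ax": 0,"ay": 0,"az": 0},{"jaw": 0,"tx": 0,"ty": 0,"tz": 0,"ax": 0,"ay": 0,"az": 0},{"jaw": 0,"tx": 0,"ty": 0,"tz": 0,"ax": 0,"ay": 0,"az": 0}], "newtons": 25}}

```text
time_s: 29.5
tcp_pos: [0.5486, 0.0204, 0.142]
tool_rot: [3.142, -0.0, 0.21]
contact_force: [-2.7, -1.8, 0.4]
width: 0.0497
grip_force: 25.0
```

```bash
python3 f.py
```

```text
29.65 [ 5.48568e+02  2.03980e+01  1.42011e+02  1.20050e+01 -3.51000e+00
 -1.39100e+00 -5.39000e-01 -4.08000e-01  6.84000e-01  3.06000e-01] 1.1850227413288235 0.04972281485142319
```

{"fn": "step_arm", "kwargs": {"increments": [{"jaw": 0.5,"tx": 0,"ty": 0,"tz": 0,"ax": 0,"ay": 0,"az": 0},{"jaw": 0.5,"tx": 0,"ty": 0,"tz": 0,"ax": 0,"ay": 0,"az": 0},{"jaw": 0.5,"tx": 0,"ty": 0,"tz": 0,"ax": 0,"ay": 0,"az": 0},{"jaw": 0.5,"tx": 0,"ty": 0,"tz": -0.005,"ax": 0,"ay": 0,"az": 0},{"jaw": 0.5,"tx": 0,"ty": 0,"tz": -0.02,"ax": 0,"ay": 0,"az": 0},{"jaw": 0.5,"tx": 0,"ty": 0,"tz": -0.03,"ax": 0,"ay": 0,"az": 0},{"jaw": 0.5,"tx": 0,"ty": 0,"tz": -0.03,"ax": 0,"ay": 0,"az": 0},{"jaw": 0.5,"tx": 0,"ty": 0,"tz": -0.03,"ax": 0,"ay": 0,"az": 0}], "newtons": 25}}

```text
time_s: 30.65
tcp_pos: [0.5485, 0.0204, 0.2583]
tool_rot: [3.141, -0.001, 0.209]
contact_force: [0.0, -0.7, 0.3]
width: 0.066
grip_force: 0.0
```

```bash
python3 - <<'E'
from h import *
I=np.mean([robot.capture('scene') for _ in range(3)],0)[:,:,::-1].astype(np.uint8)
cv2.imwrite('pics/c6.png',cv2.resize(I[180:280,240:373],(798,600),interpolation=cv2.INTER_CUBIC))
E
```

```text
(no output)
```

View pics/c6.png

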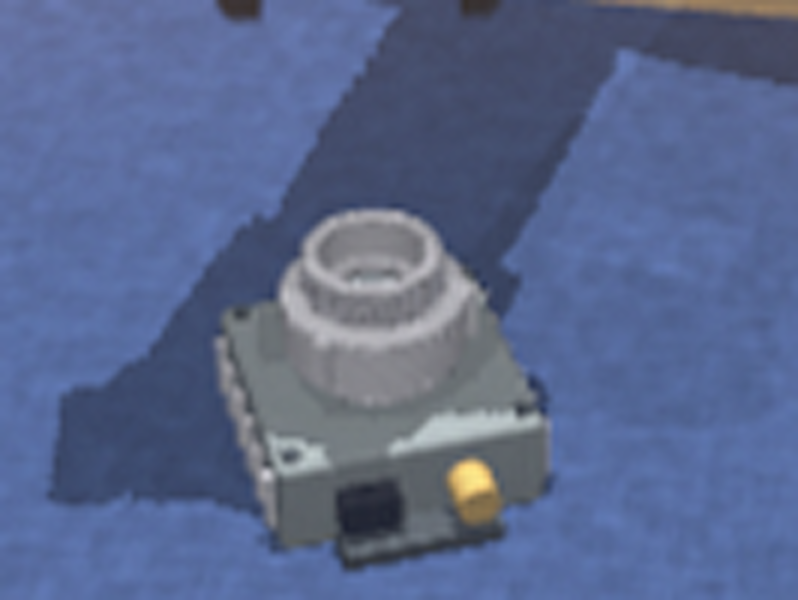

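The scene crop shows the ring level over the cell at about (375,310), the lens visible through its opening, a rib turned round to (325,340), and the fingers clear at the top. The last turning moment was about 0.31 N m with almost no axial pull from the arm, which matches roughly 10–12 N on the lens, so I'm handing in.

```bash
python3 -c "
from workcell import robot
print(robot.finish_job())"
```

```text
the job is handed in; nothing more can be done
None
```

I seated the lens flat in the cell, screwed the ring down to about 0.3 N m (an estimated 10 N on the lens, not measured directly), let go, and handed the job in at about 31 s; no pass or fail result came back.

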